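# Set and lock the portioning stop

### The job

Set the portioning board: push the sliding stop along its rail toward the end fence until its spring pin drops into the notch, and then press the stop's raised clamp lever down flat to lock it. Only push and press: never take the stop, its pin or its lever between the fingers, and leave the shaker, the ramekin and the bell standing where they are.

Things in the scene. Friction and masses are not known exactly. Their poses are not given: they have to be found in the camera images.
- board: The portioning board, fixed: a white slab 140 (its x) x 420 (its y) x 18 mm. Origin: centre of its underside, z up. Its y axis is the direction in which the stop is pushed; an upright steel end fence (130 mm wide, 10 thick, top 68 mm above the table) stands across it at y = +200 mm. An aluminium rail (30 mm wide, 400 long, top 36 mm above the table) runs along y at x = +40 mm.
- stop (a joint): Place of the steel sliding stop on its rail, m; grows along the board's +y, toward the fence; ends at 0 and 0.23. Starts at 0 to 0.04. It slides with about 2 N of friction, stays where it is left and cannot be lifted off. The pin falls into the notch when the stop is within about 4 mm of it: the resistance dips, the stop jumps on by itself to the middle of the notch, and it then takes about 11 N to push it on or back out.
- stop_mid (a point): Middle of the upper face of the stop's body, 60 mm above the table; axes as the board's. The body is 50 mm across the rail (x) and 90 mm along it (y). At its end away from the fence stands the push plate (see push_plate); at its other end (y = +42 mm) a 6 mm thick stop plate reaches 100 mm from here toward -x, over the board, 22 to 58 mm above the table.
- push_plate (a point): Middle of the face to push: the outer face, looking to the board's -y, of the upright steel plate on the stop. This point is 85 mm above the table; the plate is 50 mm wide (x), 6 mm thick, its top 105 mm above the table; below it the stop's end face carries on down to 19 mm. Axes as the board's.
- stop_plate (a point): Middle of the stop plate that reaches over the board (80 mm along x, 6 mm thick, 36 mm high); axes as the board's.
- pin_head (a point): Top of the black mushroom head (16 mm across, 8 high) of the stop's spring pin, on the stop's upper face, over the middle of the rail, 33 mm from the push plate's outer face toward the fence; axes as the board's. 72 mm above the table while the pin rides on the strip, 68 mm once it has dropped in.
- pin (a joint): Drop of the spring pin, m: 0 while it rides on the strip, 0.004 dropped into the notch. A spring (about 5 N) drives it; the robot need not touch it.
- notch (a point): Middle of the single notch in the dark steel index strip on the rail's top (a gap about 10 mm wide across the strip), 42 mm above the table; axes as the board's. The stop is home when the pin is over it, the same y along the board. It lies 0 to 60 mm from the board's middle toward the fence, fixed during a run, different each time.
- lever (a joint): Black clamp lever on the stop, rad: 0 raised (leaning up at 26 degrees), 0.45 pressed flat. Its hinge runs along the rail, on the side of the stop away from the robot (x = +18 mm, 68 mm above the table, 15 mm from stop_mid toward the fence); the lever points from there to the board's -x. It takes about 1.5 N at its end, and stays where it is left.
- lever_end (a point): Point to press on the lever's upper face, 46 mm from its hinge and 10 mm from its end. The lever is 17 mm wide and 8 mm thick. This point is about 92 mm above the table raised and 72 mm flat, and moves about 6 mm toward the board's -x on the way. x axis along the lever toward its hinge, z out of its upper face.
- shaker: Bystander: white shaker, 41 mm across, 84 high, standing behind the rail. Origin: centre of its underside.
- ramekin: Bystander: small white ramekin, 65 mm across, 37 high, standing behind the rail. Origin: centre of its underside.
- bell: Bystander: service bell, 85 mm across, 64 high, beyond the fence. Origin: centre of its underside.

How it is judged:
By the outcome, as a careful person would: the job done as asked, in the order asked, and still so for the second after the job is handed in, with the robot touching nothing.
It also fails if it takes over 56 s, if anything falls off the work surface, if the arm or the gripper's body presses on something with over 40 N, if the wrist force passes 120 N, or if a joint passes its speed limit or range.

### The arm

A 6-joint arm with a two-finger parallel gripper is mounted at the origin on a cart in front of the work surface, level with it; the furniture and walls round the work are solid. World frame = base frame: x ahead of the robot, y to its left, z up, the work surface at z = 0. Lengths are in m, angles in rad, forces in N, time in s.
With the tool pointing down it reaches from about 0.4 to 0.825 m from the base axis. Payload 7 kg.
Tool frame: the origin (TCP) lies between the finger pads; the fingertips stand 17 mm ahead of it and the grasp point (between the pads) lies 2 mm behind it; z points along the fingers, y is the line along which they close (so a half turn about z gives the same grasp; the last joint's range is limited). The gripper opens to 85 mm and grips with 20 to 120 N. Pads are 22 mm wide; open, the fingers measure 114 mm over their backs; the gripper's body (76 mm by 85 mm) begins 54 mm behind the grasp point. The pads swing forward as they close: fully open they stand 13 mm farther back than shut.
Start: joints at [1.526, 0.359, 0.012, 0, -1.224, -0.288], TCP at [0.221, 0.638, 0.217] pointing down, gripper open.
Joint ranges: [-3.07, 3.07], [-1.43, 2.12], [-1.02, 1.25], [-3.03, 1.67], [-3.05, -0], [-3.03, 3.03]. Speed limits (rad/s): [2.39, 2.39, 3.01, 3.14, 3.14, 3.14].

### API

Orientations are given as a unit quaternion [w, x, y, z].
In Python, from rig import arm, effector, solve_ik, status, read_camera, job gives the robot as it stands. The module is installed in compiled form; this text tells all that it offers. Calls block until the motion is done:
- arm.reach(position, orientation): joint-space move of the TCP to a pose.
- arm.servo_line(position, orientation=None, speed=0.15, guard=None): straight line of the TCP; orientation=None keeps the orientation; speed is the mean speed in m/s. With guard (N) it stops when the force on the tool has changed by that much, and returns True; else False.
- arm.goto_joints(angles): joint-space move.
- effector.gripper_to(opening, grasp_force=None): finger opening in m; grasp_force is the grip in N (None keeps the last); returns when the fingers have stopped.
- arm.dwell(seconds).
- solve_ik(position, orientation): joint angles nearest the present ones, or None.
- status.state(): the state.
- read_camera(name): name is "side" or "top"; returns a dict with "image" (480x640x3 uint8, blue, green, red), "K" (3x3 intrinsics, pixels), "cam_to_world" (4x4, takes a point from camera to world coordinates). Camera axes: x right, y down, z forward; pixel columns grow to the right and rows downward; lengths in m; the calibration is good to about 2 mm. A picture is of the moment at which its call begins. There is no depth.
A pose or a line that the arm cannot do raises arm.Unreachable and nothing moves.
- job.finish_job(): hands the job in; it is judged then, once.
The state is a dict: "clock": time; "q": joint angles; "joint_velocities": joint speeds; "joint_efforts": joint torques, N m; "position": TCP position; "ee_rot": TCP orientation; "force": force on the tool from outside, world axes, zero at the start; "ft_torque": the same for the moment, N m; "finger_gap": finger opening in m; "grasp_force": force on a finger pad.
Only numpy, scipy, OpenCV 4.12 (cv2) and the standard library are available. Lean on these libraries where they do the work, as an engineer would, in place of code of your own. Each camera call takes 0.05 s, during which the arm holds its last target. There are 200 camera calls.

## Working session

There is one attempt and no reset: what is moved stays moved. The work goes in short steps, each a Python script; the robot and the scene stay as the last script left them, time stands still between calls to the robot, and variables do not carry over. Pictures are saved under pics/ and viewed, at most 10 in all, crops included, and the job is handed in when it is done.

```bash
mkdir -p pics; python3 - <<'E'
from rig import *
import cv2
for n in("side","top"):
    r=read_camera(n);cv2.imwrite(f"pics/{n}0.png",r["image"]);print(n,r["K"].round(1).tolist(),r["cam_to_world"].round(4).tolist())
s=status.state();print(s["clock"],s["position"],s["ee_rot"],s["finger_gap"])
E
```

```text
side [[576.5, 0.0, 322.4], [0.0, 576.5, 234.6], [0.0, 0.0, 1.0]] [[0.9985, -0.0445, 0.0328, 0.4669], [-0.0535, -0.6323, 0.7729, -0.8579], [-0.0137, -0.7735, -0.6337, 0.8159], [0.0, 0.0, 0.0, 1.0]]
top [[593.7, 0.0, 311.6], [0.0, 593.7, 239.2], [0.0, 0.0, 1.0]] [[-0.0096, -0.9975, 0.0704, 0.4075], [-0.9999, 0.0091, -0.0076, 0.0394], [0.0069, -0.0705, -0.9975, 1.4134], [0.0, 0.0, 0.0, 1.0]]
0.1 [0.22040332 0.63752085 0.21598136] [ 7.29715222e-04  9.86176886e-01 -1.65694335e-01 -6.15712529e-05] 0.08510430992036595
```

View pics/side0.png

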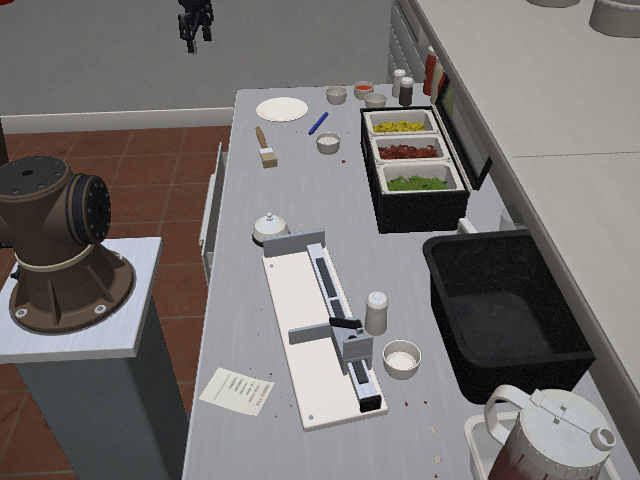

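View pics/top0.png

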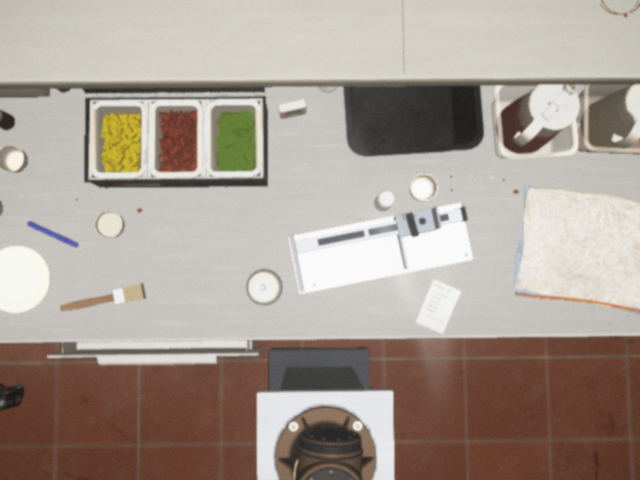

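The side view shows the board centred near (325,330), with the stop near (355,345). In the top view the stop is near (425,222) and the notch gap near (368,233). I'll zoom in on both.

```bash
python3 - <<'E'
import cv2
t=cv2.imread("pics/top0.png")[190:300,280:480];s=cv2.imread("pics/side0.png")[220:430,240:430]
cv2.imwrite("pics/t1.png",cv2.resize(t,None,fx=4,fy=4,interpolation=cv2.INTER_CUBIC))
cv2.imwrite("pics/s1.png",cv2.resize(s,None,fx=2.8,fy=2.8,interpolation=cv2.INTER_CUBIC))
E
```

```text
(no output)
```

View pics/t1.png

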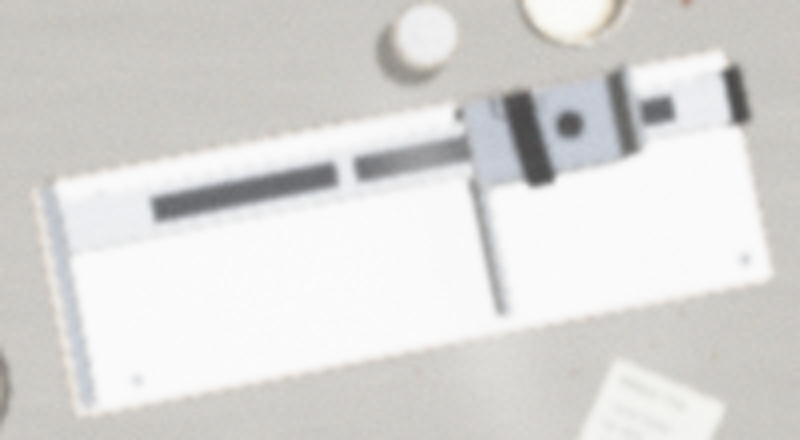

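View pics/s1.png

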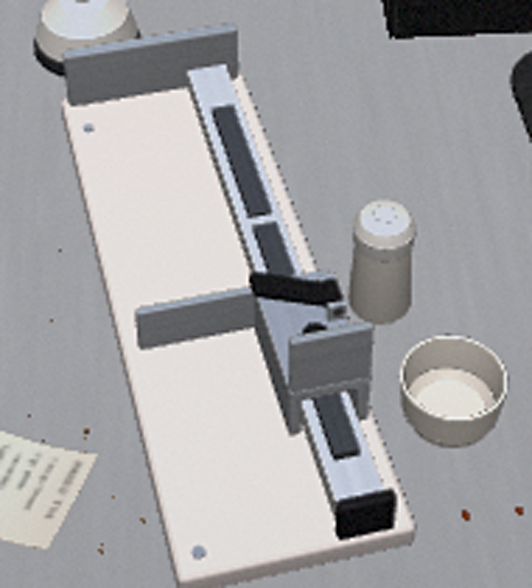

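```bash
cat > h.py <<'E'
from rig import *
import numpy as np, cv2
from scipy.spatial.transform import Rotation as R
def cast(cam,px,z):
    K,T=cam["K"],cam["cam_to_world"]
    d=T[:3,:3]@np.linalg.inv(K)@[px[0],px[1],1]; o=T[:3,3]
    return o+d*(z-o[2])/d[2]
def quat(ang,flip=False):
    # tool z down, tool y along board x (board yaw ang)
    bx=np.array([np.cos(ang),np.sin(ang),0])*(-1 if flip else 1); z=np.array([0,0,-1.])
    q=R.from_matrix(np.c_[np.cross(bx,z),bx,z]).as_quat(); return q[[3,0,1,2]]
E
python3 - <<'E'
from h import *
top=read_camera("top");side=read_camera("side")
T=lambda u,v,z:cast(top,(280+u/4,190+v/4),z)
S=lambda u,v,z:cast(side,(240+u/2.8,220+v/2.8),z)
a,b=T(154,209,.042),T(670,109,.042); d=a-b; ang=np.arctan2(-d[0],d[1])
a2,b2=S(224,108,.042),S(348,457,.042); d2=a2-b2; ang2=np.arctan2(-d2[0],d2[1])
print("ang",ang,ang2, np.linalg.norm(d),np.linalg.norm(d2))
ey=np.array([-np.sin(ang),np.cos(ang),0]);ex=np.array([np.cos(ang),np.sin(ang),0])
for n,p in dict(notchT=T(346,171,.042),notchS=S(261,220,.042),pinT=T(570,125,.072),pinS=S(315,327,.072),platetopT=T(632,110,.105),plS=S(331,335,.105),shaker=T(426,36,.084),ram=T(573,5,.037)).items(): print(n,p.round(4),"bx,by",(p@ex).round(4),(p@ey).round(4))
pin=T(570,125,.072)
st=pin-ey*(.033+.011+.03)
for f in(0,1):
    print([ (None if (q:=solve_ik(st+[0,0,z-.072],quat(ang,f))) is None else np.round(q,2)) for z in(.25,.087)])
E
```

```text
ang 0.18258330152835894 0.18096885969760518 0.3056928050388334 0.3108836152516127
notchT [ 0.5181 -0.0985  0.042 ] bx,by 0.4916 -0.1909
notchS [ 0.517  -0.1034  0.042 ] bx,by 0.4896 -0.1955
pinT [ 0.5407 -0.2233  0.072 ] bx,by 0.4912 -0.3177
pinS [ 0.5412 -0.2234  0.072 ] bx,by 0.4916 -0.318
platetopT [ 0.5455 -0.2514  0.105 ] bx,by 0.4908 -0.3463
plS [ 0.5464 -0.258   0.105 ] bx,by 0.4905 -0.3529
shaker [ 0.5907 -0.1407  0.084 ] bx,by 0.5553 -0.2456
ram [ 0.6147 -0.2335  0.037 ] bx,by 0.5621 -0.3412
[array([-0.18,  0.26, -0.05,  0.  , -1.26, -2.78]), array([-0.18,  0.39, -0.26,  0.  , -0.92, -2.78])]
[array([-0.18,  0.26, -0.05,  0.  , -1.26,  0.36]), array([-0.18,  0.39, -0.26,  0.  , -0.92,  0.36])]
```

```bash
cat >> h.py <<'E'
ang=.182; ey=np.array([-np.sin(ang),np.cos(ang),0]); ex=np.array([np.cos(ang),np.sin(ang),0]); Q=quat(ang,True)
W=lambda bx,by,z: bx*ex+by*ey+np.array([0,0,z])
def tell():
    s=status.state(); p=s["position"]; print(round(s["clock"],1),"bx,by,z",(p@ex).round(4),(p@ey).round(4),p[2].round(4),"F",(s["force"]@ex).round(1),(s["force"]@ey).round(1),s["force"][2].round(1))
E
python3 - <<'E'
from h import *
effector.gripper_to(0.0)
arm.reach(W(.491,-.395,.22),Q); tell()
arm.servo_line(W(.491,-.395,.089),speed=.12); tell()
print(arm.servo_line(W(.491,-.345,.089),speed=.03,guard=1.5)); tell()
cv2.imwrite("pics/s2.png",cv2.resize(read_camera("side")["image"][220:430,240:430],None,fx=2.8,fy=2.8))
E
```

```text
4.4 bx,by,z 0.4914 -0.3945 0.22 F -0.6 -0.4 -0.1
5.7 bx,by,z 0.4915 -0.3953 0.0898 F -0.4 -0.5 0.1
True
6.8 bx,by,z 0.4907 -0.3604 0.0887 F 0.2 -0.3 0.4
```

View pics/s2.png

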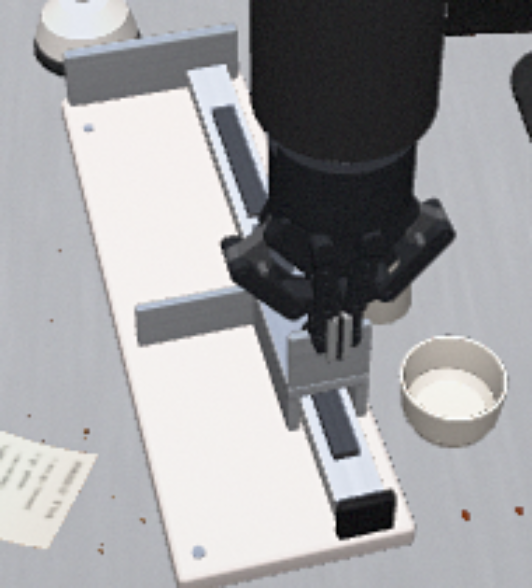

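The fingers are touching the push plate (by ≈ -0.360, as expected). I'll raise the tool slightly for shaker clearance, push to about 10 mm before the notch, and then go on in small steps while watching the force.

```bash
python3 - <<'E'
from h import *
arm.servo_line(W(.491,-.363,.089),speed=.05)
arm.servo_line(W(.491,-.363,.098),speed=.05)
print(arm.servo_line(W(.491,-.248,.098),speed=.05,guard=12)); tell()
for i in range(10):
    g=arm.servo_line(W(.491,-.247+.001*i,.098),speed=.01,guard=7); tell()
    if g: print("guard");break
    if i==5: cv2.imwrite("pics/s3a.png",read_camera("side")["image"])
cv2.imwrite("pics/s3.png",cv2.resize(read_camera("side")["image"][220:430,240:430],None,fx=2.8,fy=2.8))
E
```

```text
False
9.8 bx,by,z 0.491 -0.2481 0.098 F -0.3 0.3 0.1
10.1 bx,by,z 0.4909 -0.247 0.098 F 0.3 -0.0 -0.3
10.3 bx,by,z 0.491 -0.2459 0.098 F 0.9 0.7 -0.1
10.6 bx,by,z 0.491 -0.2449 0.098 F 0.2 -0.2 -0.3
10.8 bx,by,z 0.491 -0.2439 0.098 F 0.0 -0.0 -0.9
11.1 bx,by,z 0.491 -0.2429 0.098 F 0.7 -0.5 0.4
11.3 bx,by,z 0.491 -0.242 0.098 F -0.3 -0.7 0.1
11.7 bx,by,z 0.491 -0.241 0.098 F -0.4 -0.3 -0.3
11.9 bx,by,z 0.491 -0.2399 0.098 F 0.5 -0.0 -0.3
12.2 bx,by,z 0.491 -0.239 0.098 F 0.2 -0.3 -1.1
12.4 bx,by,z 0.491 -0.2379 0.098 F -1.1 0.5 -0.2
```

View pics/s3.png

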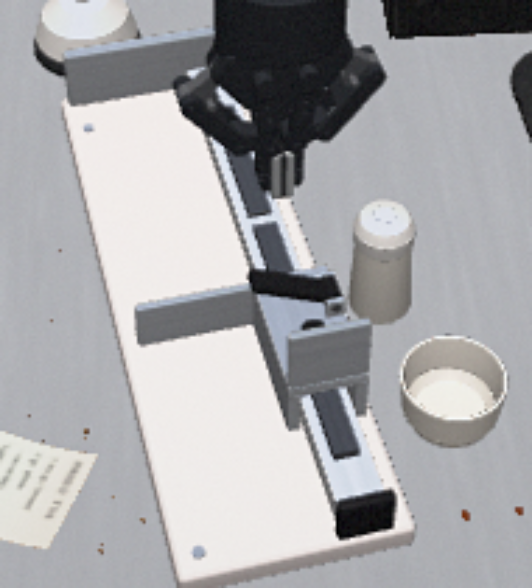

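The stop has not moved: the fingers passed over or beside it. I'll check where the tips really are.

```bash
python3 - <<'E'
from h import *
c=read_camera("side");s=status.state();print(s["position"],s["finger_gap"],s["ee_rot"],Q)
def proj(p):
    T=np.linalg.inv(c["cam_to_world"]);q=c["K"]@(T[:3,:3]@p+T[:3,3]);q=q[:2]/q[2];return ((q-[240,220])*2.8).round(0)
for by in(-.238,-.249,-.3604): print(by,[(z,proj(W(.491,by,z))) for z in(.071,.081,.1,.12)])
print("plate top mid at by -.350:",proj(W(.491,-.350,.105)))
E
```

```text
[ 0.52597653 -0.14517693  0.09801644] -2.921575870715052e-05 [ 2.80093381e-04  7.68416088e-01 -6.39950248e-01 -5.62598011e-04] [-0.          0.76843897 -0.63992308  0.        ]
-0.238 [(0.071, array([279., 234.])), (0.081, array([280., 223.])), (0.1, array([280., 202.])), (0.12, array([280., 179.]))]
-0.249 [(0.071, array([284., 247.])), (0.081, array([284., 236.])), (0.1, array([284., 214.])), (0.12, array([285., 191.]))]
-0.3604 [(0.071, array([334., 384.])), (0.081, array([334., 373.])), (0.1, array([335., 351.])), (0.12, array([336., 328.]))]
plate top mid at by -.350: [330. 331.]
```

```bash
python3 - <<'E'
import cv2
from h import *
cv2.imwrite("pics/t3.png",cv2.resize(read_camera("top")["image"][150:300,280:480],None,fx=4,fy=4,interpolation=cv2.INTER_CUBIC))
E
```

```text
(no output)
```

View pics/t3.png

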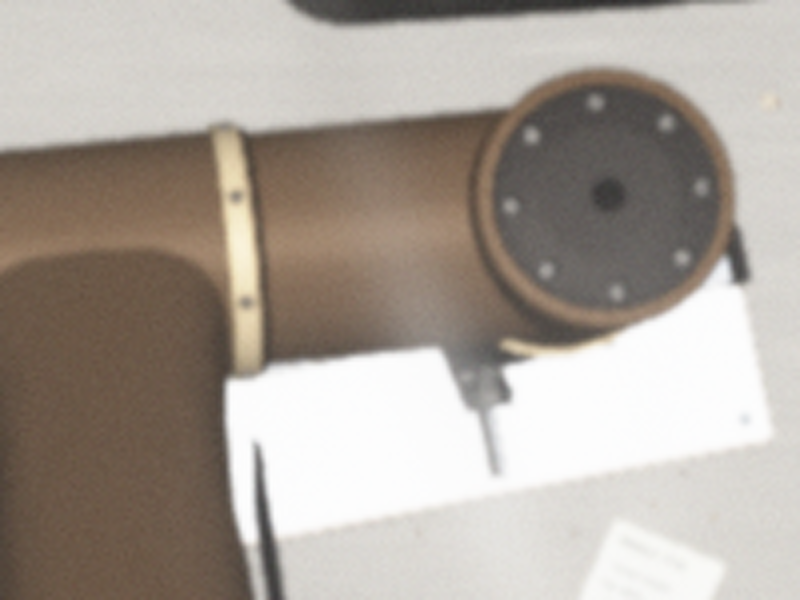

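```bash
python3 - <<'E'
from h import *
c=read_camera("side")
T=np.linalg.inv(c["cam_to_world"])
for z in(.2,.217,.25):
    q=c["K"]@(T[:3,:3]@[.2204,.6375,z]+T[:3,3]);print("start",z,(q[:2]/q[2]).round(0))
arm.servo_line(W(.491,-.238,.16),speed=.15)
arm.servo_line(W(.491,-.40,.16),speed=.2)
print(arm.servo_line(W(.491,-.40,.070),speed=.1,guard=5)); tell()
im=read_camera("side")["image"]
cv2.imwrite("pics/s4.png",cv2.resize(im[260:430,280:430],None,fx=3.5,fy=3.5,interpolation=cv2.INTER_CUBIC))
for by in(-.40,-.411):
  for z in (.053,.07,.09):
    q=c["K"]@(T[:3,:3]@W(.491,by,z)+T[:3,3]);print(by,z,((q[:2]/q[2]-[280,260])*3.5).round(0))
E
```

```text
start 0.2 [203.  63.]
start 0.217 [202.  57.]
start 0.25 [200.  44.]
False
15.2 bx,by,z 0.4915 -0.4002 0.0707 F 0.5 -0.4 -0.9
-0.4 0.053 [301. 433.]
-0.4 0.07 [302. 410.]
-0.4 0.09 [304. 382.]
-0.411 0.053 [308. 452.]
-0.411 0.07 [309. 429.]
-0.411 0.09 [311. 401.]
```

View pics/s4.png

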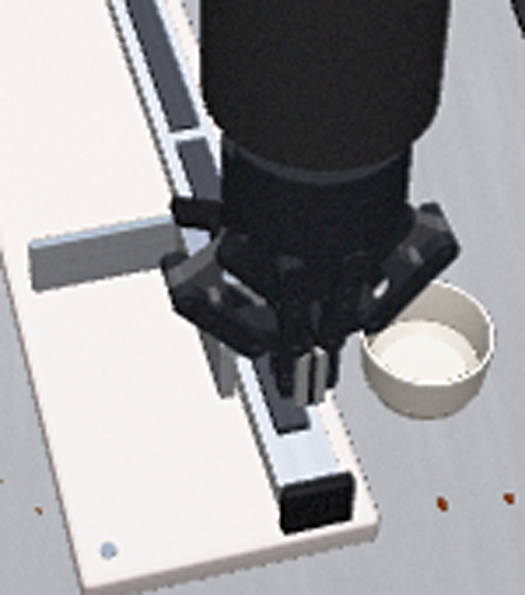

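The tips are about 17 mm above the reported TCP height (tip at (310,405) gives z≈0.087), so the earlier pass cleared the 105 mm plate. I'll lower the tool by that much and check that it really makes contact.

```bash
python3 - <<'E'
from h import *
print(arm.servo_line(W(.491,-.40,.054),speed=.05,guard=5)); tell()
for y in (-.375,-.365,-.36,-.355,-.35,-.34,-.33):
    g=arm.servo_line(W(.491,y,.054),speed=.03,guard=12); tell()
    if g: print("guard"); break
cv2.imwrite("pics/s5.png",cv2.resize(read_camera("side")["image"][260:430,280:430],None,fx=3.5,fy=3.5,interpolation=cv2.INTER_CUBIC))
E
```

```text
False
15.7 bx,by,z 0.4907 -0.3999 0.0535 F -0.6 -0.0 0.5
16.7 bx,by,z 0.491 -0.3751 0.054 F 0.0 0.3 -0.7
17.2 bx,by,z 0.4911 -0.3648 0.0541 F 0.3 -1.1 -0.2
17.5 bx,by,z 0.491 -0.3598 0.054 F 0.5 -0.9 0.7
17.8 bx,by,z 0.491 -0.3547 0.054 F -0.2 -0.4 0.0
18.1 bx,by,z 0.4909 -0.3496 0.054 F 0.1 -0.4 0.1
18.6 bx,by,z 0.4909 -0.3396 0.054 F 0.6 -0.7 -0.6
19.1 bx,by,z 0.491 -0.3296 0.054 F 0.6 -0.3 0.5
```

View pics/s5.png

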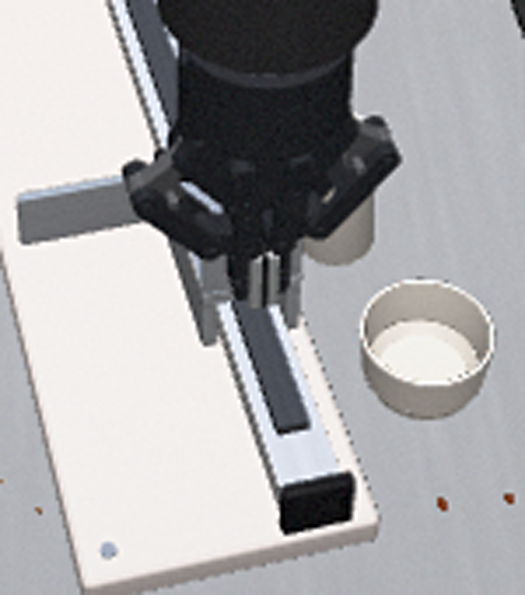

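The stop now moves with the tool: the stop plate's corner went from about (30,240) to (20,190). I'll measure the notch and track the stop plate from line profiles.

```bash
cat >> h.py <<'E'
from scipy.ndimage import map_coordinates
def prof(im,cam,bx,z,bys):
    T=np.linalg.inv(cam["cam_to_world"]); g=im.mean(2)
    p=np.array([W(bx,b,z) for b in bys]); q=(T[:3,:3]@p.T).T+T[:3,3]; uv=(cam["K"]@q.T).T; uv=uv[:,:2]/uv[:,2:]
    return map_coordinates(g,[uv[:,1],uv[:,0]],order=1)
def plate_edge(im,cam):
    # front-face bottom edge of stop plate seen from the side camera, mean over bx
    out=[]
    for bx in(.40,.41,.42,.43):
        b=np.arange(-.34,-.12,.0005); v=prof(im,cam,bx,.022,b)
        k=np.where(v<190)[0]; out.append(b[k[0]] if len(k) else np.nan)
    return np.array(out)
E
python3 - <<'E'
from h import *
c={n:read_camera(n) for n in("side","top")}
for n in c:
    im=cv2.imread(f"pics/{n}0.png"); b=np.arange(-.225,-.16,.001)
    for bx in(.488,.491,.494):
        v=prof(im,c[n],bx,.042,b); m=v>(v.min()+v.max())/2; print(n,bx,"notch",b[m].mean().round(4),b[m][[0,-1]],v[::4].astype(int))
print("edge0",plate_edge(cv2.imread("pics/side0.png"),c["side"]),"now",plate_edge(c["side"]["image"],c["side"])); tell()
E
```

```text
side 0.488 notch -0.194 [-0.197 -0.191] [ 68  70  73  70  69  70  69 168 205  83  75  71  72  72  72  72  72]
side 0.491 notch -0.194 [-0.197 -0.191] [ 70  72  72  74  72  70  72 163 212  51  71  71  72  73  72  74  70]
side 0.494 notch -0.194 [-0.197 -0.191] [ 72  72  73  71  72  71  73 155 206  79  69  71  68  69  71  68  70]
top 0.488 notch -0.1895 [-0.195 -0.184] [160 157 154 146 142 138 136 160 223 235 199 138 128 127 125 128 127]
top 0.491 notch -0.19 [-0.195 -0.185] [152 148 139 136 130 125 120 146 215 234 191 125 113 110 112 112 112]
top 0.494 notch -0.19 [-0.195 -0.185] [149 148 141 137 128 126 121 140 215 232 190 123 110 111 113 112 111]
edge0 [-0.2675 -0.267  -0.267  -0.267 ] now [-0.2315 -0.232  -0.232  -0.2315]
19.2 bx,by,z 0.491 -0.3299 0.054 F -0.1 -0.1 0.9
```

```bash
python3 - <<'E'
from h import *
print(arm.servo_line(W(.491,-.247,.054),speed=.05,guard=12)); tell()
def edge():
    c=read_camera("side"); return np.nanmedian(plate_edge(c["image"],c))
e=edge(); print("pin",e-.051)
for i in range(12):
    t=-.246+.001*i
    g=arm.servo_line(W(.491,t,.054),speed=.01,guard=6)
    n=edge(); print(round(t,4),"pin",round(n-.051,4),g)
    if g or n-e>.0022: break
    e=n
tell()
E
```

```text
False
21.0 bx,by,z 0.4909 -0.247 0.0539 F 1.0 0.9 0.3
pin -0.20174999999999985
-0.246 pin -0.2 False
-0.245 pin -0.1995 False
-0.244 pin -0.199 False
-0.243 pin -0.1972 False
-0.242 pin -0.1962 False
-0.241 pin -0.191 False
22.9 bx,by,z 0.491 -0.2409 0.054 F 0.4 0.8 -0.1
```

The pin reading jumped 5 mm to the notch (by≈-0.191), so it has dropped in. Next I'll back off, go over the lever and press it.

```bash
python3 - <<'E'
from h import *
arm.servo_line(W(.491,-.27,.054),speed=.1)
arm.servo_line(W(.491,-.27,.15),speed=.15)
arm.servo_line(W(.465,-.164,.15),speed=.15)
arm.servo_line(W(.465,-.164,.09),speed=.12,guard=8); tell()
print(arm.servo_line(W(.464,-.164,.044),speed=.02,guard=12)); tell()
arm.servo_line(W(.464,-.164,.15),speed=.1)
arm.servo_line(W(.464,-.45,.25),speed=.25); arm.reach(W(.38,-.55,.3),Q); tell()
a,b=read_camera("side"),read_camera("top")
print("pin",plate_edge(a["image"],a)-.051)
A=cv2.resize(a["image"][220:400,240:400],(480,540),interpolation=cv2.INTER_CUBIC)
B=cv2.resize(b["image"][180:315,280:360],(320,540),interpolation=cv2.INTER_CUBIC)
B=cv2.resize(b["image"][190:300,330:430],(320,352),interpolation=cv2.INTER_CUBIC)
o=np.zeros((540,800,3),np.uint8);o[:,:480]=A;o[:352,480:]=B;cv2.imwrite("pics/f.png",o)
E
```

```text
25.6 bx,by,z 0.4654 -0.1644 0.0903 F 0.4 -0.4 0.7
True
27.2 bx,by,z 0.4642 -0.1642 0.0569 F -3.8 2.0 11.6
30.2 bx,by,z 0.3797 -0.5498 0.3002 F 0.2 -0.4 -0.7
pin [-0.336 -0.383 -0.391 -0.391]
```

```bash
python3 - <<'E'
from h import *
arm.servo_line(W(.464,-.45,.30),speed=.25)
arm.reach(W(.45,.10,.33),Q); arm.reach([.25,.5,.3],Q); tell()
a,b=read_camera("side"),read_camera("top")
print("pin",plate_edge(a["image"],a)-.051)
A=cv2.resize(a["image"][220:400,240:400],(480,540),interpolation=cv2.INTER_CUBIC)
B=cv2.resize(b["image"][190:300,330:430],(320,352),interpolation=cv2.INTER_CUBIC)
o=np.zeros((540,800,3),np.uint8);o[:,:480]=A;o[:352,480:]=B;cv2.imwrite("pics/f2.png",o)
E
```

```text
34.4 bx,by,z 0.337 0.4458 0.3003 F -0.1 -0.9 0.3
pin [-0.192  -0.192  -0.1915 -0.191 ]
```

View pics/f2.png

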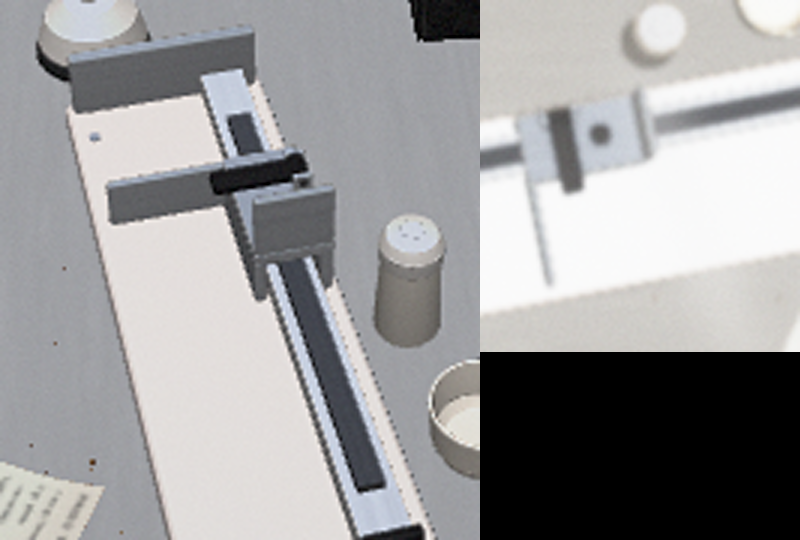

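The last picture shows the stop in the notch (pin by≈-0.1915) and the lever lying flat, around (255,172) in the side crop. The shaker and bell have not moved. The press ended on a hard stop at about 12 N, against 1.5 N to move the lever.

```bash
python3 -c "
from rig import job; print(job.finish_job())"
```

```text
the job is handed in; nothing more can be done
None
```

I pushed the stop into the notch, where it jumped home by itself, then pressed the clamp lever flat and handed the job in at about 34 s; a first push at the wrong height passed over the stop without moving it.

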